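# Shut the reagent lock box and snap its padlock closed

## Task

Lock the reagents away: push the lid of the grey steel box shut, swing the padlock's open shackle round until its free leg stands over the hole in the lid's tab, and press the shackle down through the tab into the padlock until it catches and stays down. Stop pressing once it has caught, do not force the lock, and leave the other things on the bench where they are.

Things in the scene. Friction and masses are not known exactly. Their poses are not given: they have to be found in the camera images.
- lock_box: Grey sheet-steel box, fixed to the bench; lid shut 120 x 166 x 86 mm (x, y, z); vials inside. Origin: centre of the underside, 7.5 mm below the worktop plane z = 0; x to the back (hinge side), y along the front to the left, z up. Hinge axis at x +60, z 82.5 mm. Front face at x -57 mm; a steel holder there carries the padlock.
- lid (a joint): Angle of the box lid in rad: 0 shut, grows as it opens upward; starts between 0.45 and 0.95 and stays where it is left (stiff hinge: 3 to 6 N down on the middle of the lid move it). At 0 it meets a hard stop.
- lid_middle (a point): Middle of the lid's flat top surface (the lid is 120 x 166 mm; shut, this point is 86 mm above the box's underside). It lies 60 mm from the hinge axis.
- lid_eye (a point): Centre of the 14 mm round hole in the lid's steel tab, on the tab's upper face. The tab is 26 mm wide, 3 mm thick, stands 30 mm out from the lid's front. Lid shut: it lies 1 mm above the padlock's top (upper face 80 mm above the box's underside), hole over the bore for the shackle's free leg.
- padlock: Brass padlock upright in the holder on the box's front, fixed; body 26 x 78 x 70 mm (x, y, z), rounded ends. Origin: centre of its underside, 76 mm in front of the box's centre and 6 mm above its underside; axes as the box's. Two bores go down from its top (z = 70 mm), on x = 0: heel bore at y +16 mm, 10 mm wide; free leg's bore at y -16 mm, 11 mm wide.
- shackle: Steel shackle: upside-down U of 9 mm bar, legs 32 mm apart. Origin: heel leg's axis, lower end, inside the padlock; z up, y from free leg to heel. Captive heel: it turns about z and moves up and down but cannot come out. Starts up, turned 0.9 to 1.9 rad clockwise (seen from above) from the locking position, where its y is parallel to the padlock's y; turn it back counter-clockwise.
- bore (a point): Mouth of the free leg's bore, on its axis, on the padlock's top. A spring holds the shackle up (2 N to start it down, 6 N at the bottom); passing the hidden pawl takes about 10 N. It catches with the free leg's end 10 to 21 mm below this point, at a depth that differs from lock to lock and cannot be seen; a hard stop lies 1.5 mm deeper. Caught, it stays down when let go; else it springs up.
- toe_tip (a point): Lower end of the shackle's free leg, on its axis; the end is tapered from 9 to 4 mm over its last 3.5 mm. With the shackle up it is 8 mm above the padlock's top (4 mm above the shut lid's tab). In the shackle's frame: x 0, y -32, z +49.7 mm.
- crown (a point): Middle of the shackle's crown (the level top bar, flat for 10 mm, then rounded), on the bar's axis; the bar's top is 4.5 mm higher. With the shackle up, 46 mm above the padlock's top. In the shackle's frame: x 0, y -16, z +88 mm.
- amber_bottle: Bystander: small amber glass bottle with red cap, 51 x 52 x 108 mm. Origin: centre of its underside.
- beaker: Bystander: small clear glass beaker, 43 mm across, 56 mm tall. Origin: centre of its underside.
- notebook: Bystander: tan spiral notebook lying flat, 148 x 109 x 13 mm. Origin: centre of its underside.
- timer: Bystander: white countdown timer lying flat, 58 x 66 x 18 mm. Origin: centre of its underside.
- marker: Bystander: black bench marker lying flat, 138 mm long, 13 mm thick. Origin: centre of its underside.
- hdpe_bottle: Bystander: white plastic screw-cap bottle, 55 mm across, 132 mm tall. Origin: centre of its underside.

How it is judged:
By the outcome, as a careful person would: the job done as asked, in the order asked, and still so for the second after the job is handed in, with the robot touching nothing.
It also fails if it takes over 58 s, if anything falls off the work surface, if the arm or the gripper's body presses on something with over 40 N, if the wrist force passes 120 N, or if a joint passes its speed limit or range.

## Robot

A 6-joint arm with a two-finger parallel gripper is mounted at the origin on a cart in front of the work surface, level with it; the furniture and walls round the work are solid. World frame = base frame: x ahead of the robot, y to its left, z up, the work surface at z = 0. Lengths are in m, angles in rad, forces in N, time in s.
With the tool pointing down it reaches from about 0.35 to 0.775 m from the base axis. Payload 7.3 kg.
Tool frame: the origin (TCP) lies on the centre line of the jaws, within the pads' length; the fingertips stand ahead of it and the grasp point (between the pads) lies 11 mm behind it (robot.nose_length is the z of the fingertips in the tool frame, in m); z points along the fingers, y is the line along which they close (so a half turn about z gives the same grasp; the last joint's range is limited). The gripper opens to 92 mm and grips with 3 to 60 N. Pads are 19 mm wide; open, the fingers measure 130 mm over their backs; the gripper's body (75 mm by 190 mm) begins 47 mm behind the grasp point.
Start: joints at [1.196, 0.342, 1.524, -0, 1.275, -0.146], TCP at [0.119, 0.511, 0.235] pointing down, gripper open.
Joint ranges: [-2.53, 2.53], [-0.77, 2.02], [0.04, 2.7], [-1, 4.14], [0.28, 2.66], [-3.11, 3.11]. Speed limits (rad/s): [2.57, 2.57, 3.14, 3.14, 3.14, 3.14].

## Interface

Orientations are given as [roll, pitch, yaw] about the fixed x, y, z axes, in that order (R = Rz(yaw) Ry(pitch) Rx(roll)).
In Python, from cell import robot, cams gives the robot as it stands. The module is installed in compiled form; this text tells all that it offers.
- The arm moves only by the tool carry_out, never from a script. Its argument "deltas" is a list of rows, each a list of 7 numbers: the shift along the tool's x, y, z in cm, then the turn, a rotation vector about the tool's x, y, z in rad, then the opening, from 0 (shut) to 1 (fully open). A call has exactly 8 rows; each row shifts and turns the commanded pose from where the row before left it, along the tool's axes as they then stand; what a row does not reach is not made up. A row lasts 1/12 s, in which the tool goes at most 41.7 mm and 7.16 degrees, less where a joint would pass 70% of its speed; a pose out of reach is approached as far as the arm can. A call is refused whole if a number of a shift passes 4.17 or a number of a turn 0.125, either way. A call with a gripper value outside its range is refused whole. The fingers move at their own pace and stop on an object; "force" is the grip in N (left out, the last holds). Time passes only in rows, so rows that do not move let the fingers close, or fill a call up. It gives the time, the measured TCP pose, the force, the opening and the grip force at its end, in the units of the state.
- robot.observe(): the state, without advancing time (a new reading comes with each control period).
- cams.read_camera(name): name is "side" or "top"; returns a dict with "image" (420x560x3 uint8, blue, green, red), "depth" (420x560 float32, m along the optical axis (not along the pixel's ray), 0 where there is no reading), "fx", "fy", "cx", "cy" (pixels), "world_to_cam" (4x4, takes a point from world to camera coordinates). Camera axes: x right, y up, looking along -z (the intrinsics and any distortion apply to the point x, -y, -z); pixel columns grow to the right and rows downward; lengths in m; the calibration is good to about 2 mm. A picture is of the moment at which its call begins.
- robot.hand_in(): hands the job in; it is judged then, once.
The state is a dict: "time": time; "qpos": joint angles; "qvel": joint speeds; "joint_efforts": joint torques, N m; "tool_pos": TCP position; "tool_rot": TCP orientation; "contact_force": force on the tool from outside, world axes, zero at the start; "torque": the same for the moment, N m; "opening": finger opening in m; "grip_force": force on a finger pad.
Only numpy, scipy, OpenCV 4.12 (cv2) and the standard library are available. Lean on these libraries where they do the work, as an engineer would, in place of code of your own. Each camera call takes 0.05 s, during which the arm holds its last target. There are 200 camera calls.

## Working session

There is one attempt and no reset: what is moved stays moved. The work goes in short steps, Python scripts to look and compute and a tool call to move; the robot and the scene stay as the last step left them, time stands still between calls to the robot, and variables do not carry over. Pictures are saved under pics/ and viewed, at most 10 in all, crops included, and the job is handed in when it is done.

Besides the shell and the picture viewer there is one more tool, called after "Emit:" as name([rows], argument=value, ...), one row to a line, values as JSON. carry_out: Moves the arm, as the interface text tells. Its arguments: {"type":"object","properties":{"deltas":{"type":"array","items":{"type":"array","items":{"type":"number"}}},"force":{"type":"number"}},"required":["deltas"]}

```bash
mkdir -p pics
python3 - <<'E'
from cell import robot,cams
import cv2,numpy as np
for n in("side","top"):
    c=cams.read_camera(n);cv2.imwrite(f"pics/{n}0.png",c["image"]);np.savez(f"{n}0.npz",**c)
    print(n,c["fx"],c["fy"],c["cx"],c["cy"],c.keys());print(np.round(c["world_to_cam"],3), (c["depth"]>0).mean())
s=robot.observe();print(s,robot.nose_length)
E
```

```text
side 406.07896704390424 406.07896704390424 282.0746757288628 214.54385910344067 dict_keys(['image', 'depth', 'fx', 'fy', 'cx', 'cy', 'world_to_cam'])
[[ 0.823 -0.568  0.017 -0.485]
 [ 0.259  0.402  0.878 -0.252]
 [-0.505 -0.719  0.478 -0.59 ]
 [ 0.     0.     0.     1.   ]] 0.9959353741496598
top 382.48609879863676 382.48609879863676 280.4984101373123 212.78464017659064 dict_keys(['image', 'depth', 'fx', 'fy', 'cx', 'cy', 'world_to_cam'])
[[-0.023 -0.998  0.066  0.021]
 [ 0.983 -0.01   0.186 -0.599]
 [-0.185  0.069  0.98  -0.846]
 [ 0.     0.     0.     1.   ]] 0.9959438775510204
{'time': 0.1, 'qpos': array([ 1.19603285e+00,  3.42682138e-01,  1.52492522e+00,  1.64277717e-05,
        1.27542514e+00, -1.46000782e-01]), 'qvel': array([ 7.22002982e-04,  9.50463191e-05, -1.63458421e-03,  7.13846064e-04,
       -4.97167025e-05,  7.20062677e-04]), 'joint_efforts': array([ 1.51464199e-03, -4.31998372e+01, -2.44691652e+01,  7.19531067e-02,
        5.24609245e-02, -7.46769319e-05]), 'tool_pos': array([0.11889602, 0.51098915, 0.23409806]), 'tool_rot': array([-3.14017042e+00, -2.25014260e-04,  2.91282501e+00]), 'contact_force': array([-0.44265054,  0.3015626 , -0.26284771]), 'torque': array([-0.00936858,  0.00920331, -0.00979447]), 'grip_force': 0.0, 'opening': 0.09147727321218148} 0.008
```

View pics/side0.png

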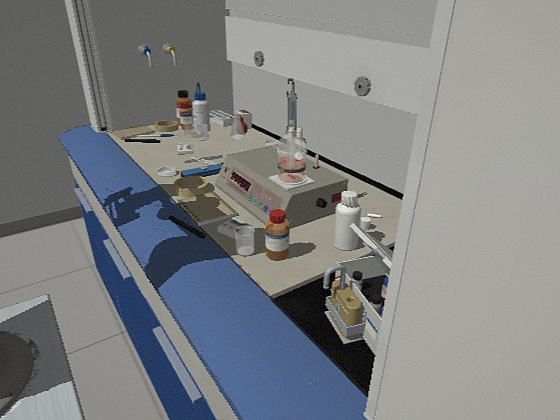

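View pics/top0.png

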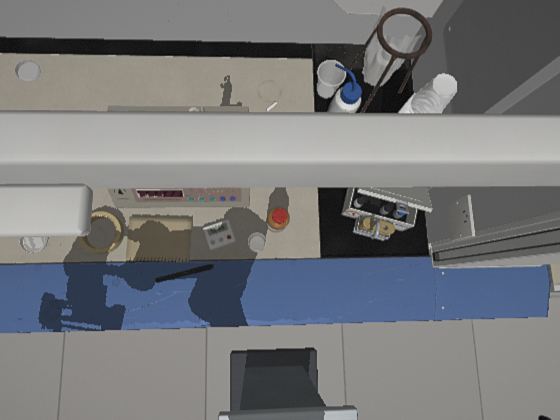

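The side view shows the padlock at about (345,310), with the open shackle at (333,278) and the lid at (375,245). In the top view the box is at about (385,210), near the right wall, and the hood sash runs across rows 110-185. I'll zoom in on the box in both views.

```bash
cat > h.py <<'E'
import numpy as np,cv2
from cell import robot,cams
def load(n,i): return dict(np.load(f"{n}{i}.npz"))
def snap(n,i):
    c=cams.read_camera(n);np.savez(f"{n}{i}.npz",**c);cv2.imwrite(f"pics/{n}{i}.png",c["image"]);return c
def world(c):
    d=c["depth"];v,u=np.mgrid[:420,:560]
    p=np.stack([(u-c["cx"])/c["fx"]*d,-(v-c["cy"])/c["fy"]*d,-d],-1)
    M=np.linalg.inv(c["world_to_cam"]);return p@M[:3,:3].T+M[:3,3]
def proj(c,P):
    q=np.atleast_2d(P)@c["world_to_cam"][:3,:3].T+c["world_to_cam"][:3,3]
    return np.stack([c["cx"]-c["fx"]*q[:,0]/q[:,2],c["cy"]+c["fy"]*q[:,1]/q[:,2]],-1)
def ray(c,u,v):
    M=np.linalg.inv(c["world_to_cam"]);d=M[:3,:3]@np.array([(u-c["cx"])/c["fx"],-(v-c["cy"])/c["fy"],-1]);return M[:3,3],d
def onz(c,u,v,z):
    o,d=ray(c,u,v);return o+d*(z-o[2])/d[2]
E
python3 - <<'E'
from h import *
a=load("side",0)["image"][220:370,290:430];b=load("top",0)["image"][170:260,320:450]
cv2.imwrite("pics/a.png",cv2.resize(a,None,fx=4,fy=4,interpolation=2))
cv2.imwrite("pics/b.png",cv2.resize(b,None,fx=6,fy=6,interpolation=2))
t=load("top",0);W=world(t)
print("sash",W[120:185:12,300].round(3),W[150,480].round(3),"left lamp",W[210,50].round(3))
print("wall right",W[215,440].round(3),W[240,450].round(3),W[200,425].round(3),"post",W[255,500].round(3))
s=load("side",0);V=world(s)
print("side near",V[100,500].round(3),V[300,430].round(3),V[50,300].round(3))
print("bench",W[240,290].round(3),W[245,330].round(3),W[290,300].round(3),W[290,500].round(3))
E
```

```text
sash [[0.501 0.053 0.789]
 [0.496 0.053 0.789]
 [0.49  0.053 0.79 ]
 [0.486 0.053 0.788]
 [0.483 0.053 0.781]
 [0.483 0.05  0.761]] [ 0.488 -0.025  0.788] left lamp [0.469 0.165 0.762]
wall right [ 0.588 -0.37   0.068] [ 0.524 -0.369  0.104] [ 0.61  -0.304  0.137] post [ 0.477 -0.37   0.273]
side near [ 0.47  -0.441  0.445] [ 0.472 -0.424  0.244] [1.073 0.602 0.341]
bench [ 0.541 -0.015  0.003] [ 0.528 -0.116 -0.007] [ 0.419 -0.036 -0.001] [ 0.407 -0.543 -0.005]
```

View pics/a.png

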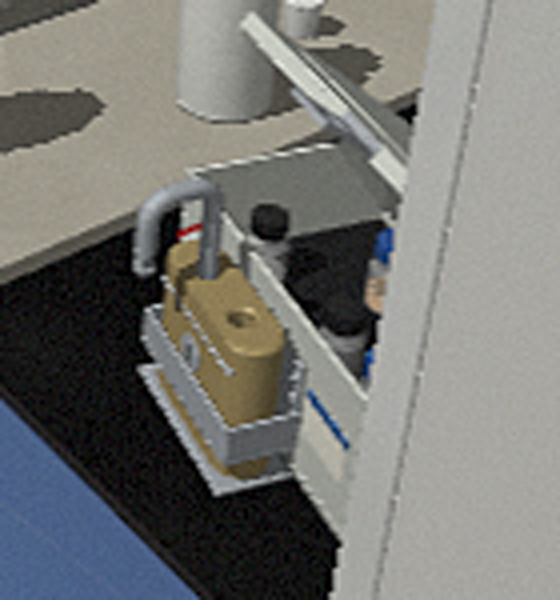

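View pics/b.png

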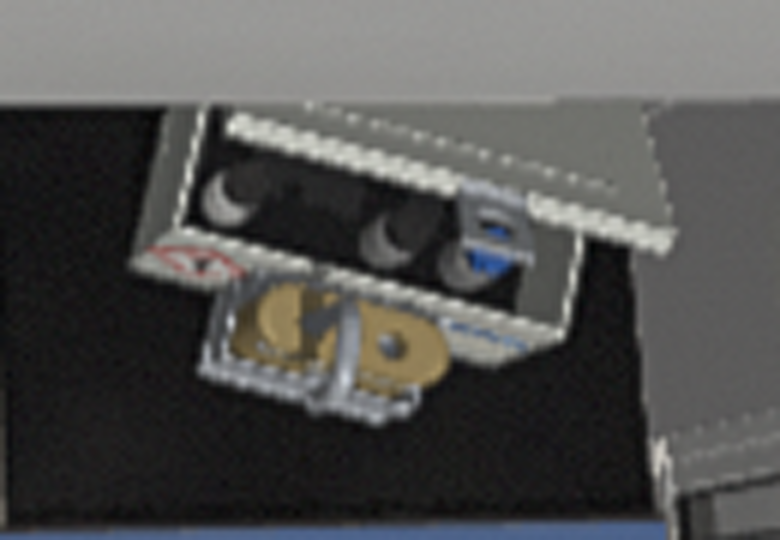

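The side crop shows the free bore at crop (241,319), i.e. pixel (350,299.5). The shackle enters the heel at pixel (341,289), and its free leg is turned forward. In the top crop the bore is at pixel (385,227), the lid eye at about (402,208), and the crown runs toward the front. Next I'll measure the poses.

Run:
```python
from h import *
s=load("side",0);t=load("top",0)
zt=.0685
for c,u,v in((s,349.9,299.4),(t,385.1,227.1)): print("bore",onz(c,u,v,zt).round(4))
o1,d1=ray(s,349.9,299.4);o2,d2=ray(t,385.1,227.1)
k=np.linalg.lstsq(np.c_[d1,-d2],o2-o1,rcond=None)[0];print("tri",o1+d1*k[0],o2+d2*k[1])
print("heel side",onz(s,341.5,289,zt).round(4))
for n,c in(("side",s),("top",t)):
    W=world(c);hsv=cv2.cvtColor(c["image"],cv2.COLOR_BGR2HSV)
    near=(W[...,0]>.45)&(W[...,0]<.62)&(W[...,1]<-.15)&(W[...,1]>-.32)
    br=near&(hsv[...,1]>70)&(hsv[...,0]>8)&(hsv[...,0]<30)&(W[...,2]>.055)&(W[...,2]<.08)
    v,u=np.nonzero(br);print(n,"brass",br.sum(),"z med",np.median(W[br][:,2]))
    P=np.array([onz(c,a,b,zt)[:2] for a,b in zip(u,v)])
    r=cv2.minAreaRect((P*1000).astype(np.float32));print(np.round(r[0],1),np.round(r[1],1),r[2])
    # shackle points
    sh=near&(W[...,2]>.082)&(W[...,0]<.56)&(hsv[...,1]<60)
    Q=W[sh];print(len(Q));print(Q[np.argsort(-Q[:,2])][::max(1,len(Q)//25)].round(3).tolist())
W=world(t);L=W[182:214,355:450].reshape(-1,3);
# lid plane: grey points above .1
L=L[(L[:,2]>.085)&(L[:,2]<.25)&(L[:,1]>-.33)]
m=L.mean(0);n=np.linalg.svd(L-m)[2][2];print("lid",len(L),m,n, np.abs((L-m)@n).mean())
```

```text
bore [ 0.5619 -0.2352  0.0685]
bore [ 0.5605 -0.2338  0.0685]
tri [ 0.56208217 -0.23497634  0.06825646] [ 0.56060164 -0.23403191  0.06770767]
heel side [ 0.5684 -0.2072  0.0685]
side brass 518 z med 0.06738768282564764
[ 562.1 -230.5] [60.8 85.7] 15.135157585144043
144
[[0.549, -0.199, 0.119], [0.558, -0.204, 0.119], [0.555, -0.202, 0.119], [0.547, -0.199, 0.118], [0.55, -0.203, 0.118], [0.544, -0.198, 0.117], [0.548, -0.203, 0.116], [0.544, -0.196, 0.115], [0.559, -0.205, 0.115], [0.544, -0.201, 0.114], [0.54, -0.197, 0.114], [0.542, -0.201, 0.113], [0.539, -0.201, 0.113], [0.549, -0.203, 0.112], [0.538, -0.201, 0.111], [0.539, -0.202, 0.109], [0.537, -0.201, 0.107], [0.537, -0.202, 0.106], [0.54, -0.201, 0.104], [0.536, -0.201, 0.102], [0.537, -0.198, 0.1], [0.54, -0.202, 0.098], [0.539, -0.201, 0.096], [0.538, -0.195, 0.095], [0.537, -0.198, 0.093], [0.544, -0.201, 0.092], [0.537, -0.199, 0.089], [0.542, -0.201, 0.087], [0.538, -0.201, 0.084]]
top brass 261 z med 0.06797012372972122
[ 565.1 -216.4] [79.7 28.3] 75.94410705566406
61
[[0.549, -0.196, 0.122], [0.553, -0.201, 0.121], [0.547, -0.197, 0.121], [0.549, -0.202, 0.119], [0.556, -0.2, 0.119], [0.543, -0.197, 0.118], [0.558, -0.198, 0.118], [0.545, -0.195, 0.118], [0.558, -0.196, 0.118], [0.554, -0.198, 0.118], [0.558, -0.203, 0.118], [0.543, -0.2, 0.117], [0.552, -0.196, 0.117], [0.556, -0.203, 0.117], [0.556, -0.196, 0.116], [0.541, -0.198, 0.116], [0.543, -0.194, 0.116], [0.541, -0.196, 0.115], [0.541, -0.201, 0.114], [0.539, -0.201, 0.113], [0.539, -0.199, 0.112], [0.537, -0.195, 0.111], [0.539, -0.196, 0.108], [0.54, -0.194, 0.108], [0.535, -0.194, 0.107], [0.538, -0.193, 0.1], [0.534, -0.196, 0.098], [0.539, -0.193, 0.094], [0.537, -0.194, 0.092], [0.542, -0.195, 0.088], [0.536, -0.194, 0.083]]
lid 1162 [ 0.61798148 -0.25019812  0.14179868] [ 0.56117794 -0.16631016  0.81081456] 0.00171462377534738
```

Run:
```python
from h import *
s=load("side",0);t=load("top",0)
px=lambda x,y:(320+(x+.5)/6-.5,170+(y+.5)/6-.5)
for a,b,z in(((185,232),(565,325),.07),((145,262),(490,362),.05),((232,125),(670,245),.15)):
    A=onz(t,*px(*a),z);B=onz(t,*px(*b),z);d=A-B;print("edge yaw",np.arctan2(-d[0],d[1]),np.hypot(*d[:2]))
for n,c in(("side",s),("top",t)):
    W=world(c);m=(W[...,0]>.45)&(W[...,0]<.562)&(W[...,1]<-.17)&(W[...,1]>-.25)&(W[...,2]>.109)&(W[...,2]<.13)
    Q=W[m][:,:2];c0=Q.mean(0);e=np.linalg.svd(Q-c0)[2][0];print(n,len(Q),c0,"bar dir",np.arctan2(e[1],e[0]),"extent",np.ptp((Q-c0)@e))
    m=(W[...,0]>.42)&(W[...,0]<.9)&(W[...,1]<.05)&(W[...,1]>-.365)&(W[...,2]>.1)&(W[...,2]<.7)
    g=np.unique((W[m][:,:2]/.03).round(),axis=0)
    print({tuple((q*.03).round(2).tolist()):round(float(W[m][((W[m][:,:2]/.03).round()==q).all(1)][:,2].max()),2) for q in g})
```

```text
edge yaw -0.25354652322991766 0.15451965491624708
edge yaw -0.2970808068100882 0.14410599134504243
edge yaw -0.2809546651854496 0.1643342060276327
side 80 [ 0.54878019 -0.20152497] bar dir 2.892150490021277 extent 0.025823209944212284
{(0.54, -0.21): 0.12, (0.57, -0.24): 0.17, (0.57, -0.21): 0.12, (0.57, 0.0): 0.11, (0.57, 0.03): 0.11, (0.6, -0.27): 0.16, (0.6, -0.24): 0.17, (0.6, -0.21): 0.15, (0.6, 0.0): 0.11, (0.6, 0.03): 0.11, (0.63, -0.27): 0.14, (0.63, -0.24): 0.15, (0.63, -0.21): 0.15, (0.63, -0.18): 0.15, (0.63, -0.15): 0.15, (0.66, -0.24): 0.13, (0.66, -0.21): 0.13, (0.66, -0.18): 0.14, (0.66, -0.15): 0.14, (0.69, -0.21): 0.11, (0.69, -0.18): 0.11, (0.72, -0.06): 0.14, (0.72, -0.03): 0.14, (0.72, -0.0): 0.11, (0.75, -0.06): 0.14, (0.75, -0.03): 0.14, (0.75, -0.0): 0.11}
top 48 [ 0.54861981 -0.19822749] bar dir 3.0087576939779126 extent 0.02435002387849418
{(0.51, -0.36): 0.21, (0.54, -0.36): 0.21, (0.54, -0.21): 0.12, (0.54, -0.18): 0.12, (0.57, -0.36): 0.21, (0.57, -0.3): 0.15, (0.57, -0.24): 0.17, (0.57, -0.21): 0.12, (0.57, 0.0): 0.11, (0.57, 0.03): 0.11, (0.6, -0.36): 0.
[... 266 characters left out ...]
.63, -0.18): 0.16, (0.63, -0.15): 0.15, (0.66, -0.36): 0.46, (0.66, -0.33): 0.11, (0.66, -0.3): 0.11, (0.69, -0.36): 0.46, (0.72, -0.36): 0.49, (0.72, -0.33): 0.5, (0.75, -0.33): 0.51, (0.78, -0.33): 0.52, (0.78, -0.3): 0.28, (0.78, -0.27): 0.28, (0.81, -0.33): 0.52, (0.81, -0.3): 0.28, (0.81, -0.27): 0.28, (0.84, -0.33): 0.48, (0.84, -0.3): 0.28, (0.84, -0.27): 0.28, (0.84, -0.18): 0.15, (0.84, -0.15): 0.15, (0.84, -0.12): 0.14, (0.87, -0.33): 0.45, (0.87, -0.27): 0.25, (0.87, -0.24): 0.26, (0.87, -0.21): 0.26, (0.87, -0.18): 0.15, (0.87, -0.15): 0.19, (0.87, -0.12): 0.19, (0.9, -0.33): 0.41, (0.9, -0.27): 0.26, (0.9, -0.24): 0.26, (0.9, -0.21): 0.26, (0.9, -0.15): 0.19, (0.9, -0.12): 0.19}
```

Emit:
carry_out([
  [-3.33,-1.9,0,0,0,0,0],
  [-3.33,-1.9,0,0,0,0,0],
  [-3.33,-1.9,0,0,0,0,0],
  [-3.33,-1.9,0,0,0,0,0],
  [-3.33,-1.9,0,0,0,0,0],
  [-3.33,-1.9,0,0,0,0,0],
  [-3.33,-1.9,0,0,0,0,0],
  [-3.33,-1.9,0,0,0,0,0],
], force=30)

```text
time: 0.77
tool_pos: [0.3449, 0.3013, 0.2346]
tool_rot: [-3.141, -0.0, 2.913]
contact_force: [0.2, -0.5, 0.2]
opening: 0.0429
grip_force: 0.0
```

Emit:
carry_out([
  [-3.33,-1.9,0,0,0,0,0],
  [-3.33,-1.9,0,0,0,0,0],
  [0,0,0,0,0,0.115,0],
  [0,0,0,0,0,0.115,0],
  [0,0,0,0,0,0.115,0],
  [0,0,0,0,0,0.115,0],
  [0,0,0,0,0,0.115,0],
  [0,0,0,0,0,0.115,0],
])

```text
time: 1.43
tool_pos: [0.4001, 0.2506, 0.2344]
tool_rot: [-3.141, -0.0, 2.217]
contact_force: [0.1, 0.2, -1.2]
opening: 0.0003
grip_force: 0.0
```

Emit:
carry_out([
  [0,0,0,0,0,0.115,0],
  [0,0,0,0,0,0.115,0],
  [0,0,0,0,0,0.115,0],
  [0,0,0,0,0,0.115,0],
  [0,0,0,0,0,0.115,0],
  [0,0,0,0,0,0.115,0],
  [0,0,0,0,0,0.115,0],
  [0,0,0,0,0,0.115,0],
])

```text
time: 2.1
tool_pos: [0.4, 0.2507, 0.2344]
tool_rot: [-3.141, 0.0, 1.297]
contact_force: [0.1, 0.9, 0.6]
opening: 0.0006
grip_force: 0.0
```

Emit:
carry_out([
  [-2.545,2.19,0,0,0,0,0],
  [-2.545,2.19,0,0,0,0,0],
  [-2.545,2.19,0,0,0,0,0],
  [-2.545,2.19,0,0,0,0,0],
  [-2.545,2.19,0,0,0,0,0],
  [-2.545,2.19,0,0,0,0,0],
  [-2.545,2.19,0,0,0,0,0],
  [-2.545,2.19,0,0,0,0,0],
])

```text
time: 2.77
tool_pos: [0.5155, 0.0064, 0.2344]
tool_rot: [-3.141, -0.0, 1.303]
contact_force: [0.2, 0.2, 0.4]
opening: 0.0005
grip_force: 0.0
```

Emit:
carry_out([
  [-2.545,2.19,0,0,0,0,0],
  [-2.545,2.19,0,0,0,0,0],
  [-2.545,2.19,0,0,0,0,0],
  [-2.545,2.19,0,0,0,0,0],
  [-2.545,2.19,0,0,0,0,0],
  [-2.545,2.19,0,0,0,0,0],
  [-2.545,2.19,0,0,0,0,0],
  [-2.545,2.19,0,0,0,0,0],
])

```text
time: 3.43
tool_pos: [0.6306, -0.2362, 0.2341]
tool_rot: [-3.141, -0.0, 1.303]
contact_force: [1.4, -0.0, 0.5]
opening: 0.0002
grip_force: 0.0
```

Emit:
carry_out([
  [0,0,1.0,0,0,0,0],
  [0,0,1.0,0,0,0,0],
  [0,0,1.0,0,0,0,0],
  [0,0,1.0,0,0,0,0],
  [0,0,1.0,0,0,0,0],
  [0,0,1.0,0,0,0,0],
  [0,0,1.0,0,0,0,0],
  [0,0,1.0,0,0,0,0],
])

```text
time: 4.1
tool_pos: [0.6303, -0.2341, 0.1539]
tool_rot: [3.142, -0.0, 1.303]
contact_force: [1.0, 0.9, -0.0]
opening: 0.0004
grip_force: 0.0
```

Emit:
carry_out([
  [0,0,0.7,0,0,0,0],
  [0,0,0.7,0,0,0,0],
  [0,0,0.7,0,0,0,0],
  [0,0,0.7,0,0,0,0],
  [0,0,0.7,0,0,0,0],
  [0,0,0.7,0,0,0,0],
  [0,0,0.7,0,0,0,0],
  [0,0,0.7,0,0,0,0],
])

```text
time: 4.77
tool_pos: [0.6301, -0.2346, 0.098]
tool_rot: [-3.141, -0.0, 1.303]
contact_force: [-1.6, 0.9, 2.4]
opening: 0.0004
grip_force: 1.2
```

Emit:
carry_out([
  [0,0,0.2,0,0,0,0],
  [0,0,0.2,0,0,0,0],
  [0,0,0.2,0,0,0,0],
  [0,0,0.1,0,0,0,0],
  [0,0,0.1,0,0,0,0],
  [0,0,0.1,0,0,0,0],
  [0,0,0,0,0,0,0],
  [0,0,0,0,0,0,0],
])

```text
time: 5.43
tool_pos: [0.6305, -0.2347, 0.0897]
tool_rot: [3.141, -0.0, 1.303]
contact_force: [1.1, 0.2, -0.8]
opening: 0.0003
grip_force: 0.1
```

Emit:
carry_out([
  [0,0,0.06,0,0,0,0],
  [0,0,0.06,0,0,0,0],
  [0,0,0.06,0,0,0,0],
  [0,0,0.06,0,0,0,0],
  [0,0,0.06,0,0,0,0],
  [0,0,0,0,0,0,0],
  [0,0,0,0,0,0,0],
  [0,0,0,0,0,0,0],
])

```text
time: 6.1
tool_pos: [0.6303, -0.2347, 0.0866]
tool_rot: [-3.142, -0.0, 1.303]
contact_force: [0.2, 0.0, 0.2]
opening: 0.0005
grip_force: 0.3
```

Emit:
carry_out([
  [0,0,0.05,0,0,0,0],
  [0,0,0.05,0,0,0,0],
  [0,0,0.05,0,0,0,0],
  [0,0,0.05,0,0,0,0],
  [0,0,0,0,0,0,0],
  [0,0,0,0,0,0,0],
  [0,0,0,0,0,0,0],
  [0,0,0,0,0,0,0],
])

```text
time: 6.77
tool_pos: [0.6304, -0.2346, 0.0858]
tool_rot: [3.141, 0.0, 1.303]
contact_force: [-3.3, 2.2, 7.1]
opening: 0.0005
grip_force: 3.6
```

Emit:
carry_out([
  [0,0,0.05,0,0,0,0],
  [0,0,0.05,0,0,0,0],
  [0,0,0,0,0,0,0],
  [0,0,-2.0,0,0,0,0.3],
  [0,0,-2.5,0,0,0,0.3],
  [0,0,-2.5,0,0,0,0.3],
  [0,0,-2.5,0,0,0,0.3],
  [0,0,-2.5,0,0,0,0.3],
])

```text
time: 7.43
tool_pos: [0.6303, -0.2347, 0.2047]
tool_rot: [3.141, -0.0, 1.303]
contact_force: [0.5, -0.4, -0.4]
opening: 0.0263
grip_force: 0.0
```

Run:
```python
from h import *
s=snap("side",1);t=snap("top",1);print(robot.observe()["tool_pos"],robot.observe()["opening"])
a=s["image"][220:370,290:430];b=t["image"][170:260,320:450]
a=cv2.resize(a,None,fx=3,fy=4*.75,interpolation=2);b=cv2.resize(b,(360,250),interpolation=2)
o=np.zeros((450,780,3),np.uint8);o[:450,:420]=a;o[:250,420:]=b;cv2.imwrite("pics/c1.png",o)
```

```text
[ 0.63237454 -0.23563258  0.20888201] 0.02755806895017307
```

View pics/c1.png

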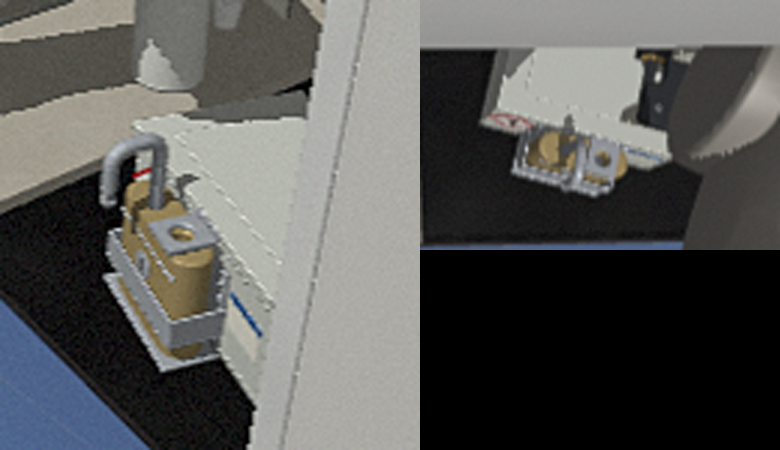

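The lid is shut and the tab hole sits over the bore, at side pixel (351,298). The shackle is still turned forward. I'll refine the heel and bore positions from these views.

Run:
```python
from h import *
s=load("side",1);t=load("top",1)
for n,c,u,v in(("s",s,351,298.3),("t",t,385.7,226.2)): print("eye",n,onz(c,u,v,.0725).round(4))
W=world(s)
for z0,z1 in((.078,.088),(.088,.098),(.098,.106)):
    m=(W[...,0]>.5)&(W[...,0]<.6)&(W[...,1]<-.17)&(W[...,1]>-.225)&(W[...,2]>z0)&(W[...,2]<z1)
    Q=W[m];h=Q[Q[:,0]>.553];f=Q[Q[:,0]<.55]
    print(len(h),h.mean(0).round(4),len(f),f.mean(0).round(4) if len(f) else 0)
M=np.linalg.inv(s["world_to_cam"]);v=M[:2,3]-[.57,-.2];print("to cam",v/np.hypot(*v))
```

```text
eye s [ 0.5617 -0.2374  0.0725]
eye t [ 0.562  -0.2339  0.0725]
33 [ 0.5753 -0.2067  0.0823] 21 [ 0.5393 -0.199   0.0824]
23 [ 0.5699 -0.206   0.0927] 30 [ 0.5386 -0.1999  0.0932]
23 [ 0.5698 -0.2057  0.102 ] 20 [ 0.5385 -0.2001  0.1021]
to cam [-0.71211861 -0.70205918]
```

Emit:
carry_out([
  [0,0,0,0,0,0.115,0.3],
  [0,0,0,0,0,0.115,0.3],
  [0,0,0,0,0,0.115,0.3],
  [0,0,0,0,0,0.115,0.3],
  [0,0,0,0,0,0.115,0.3],
  [0,0,0,0,0,0.115,0.3],
  [0,0,0,0,0,0.115,0.3],
  [0,0,0,0,0,0.115,0.3],
])

```text
time: 8.2
tool_pos: [0.6301, -0.2346, 0.2024]
tool_rot: [-3.14, 0.001, 0.377]
contact_force: [-0.4, 0.3, -0.4]
opening: 0.0273
grip_force: 0.0
```

Emit:
carry_out([
  [0,0,0,0,0,0.115,0.3],
  [0,0,0,0,0,0.115,0.3],
  [0,0,0,0,0,0.115,0.3],
  [0,0,0,0,0,0.115,0.3],
  [0,0,0,0,0,0.115,0.3],
  [0,0,0,0,0,0,0.3],
  [0,0,0,0,0,0,0.3],
  [0,0,0,0,0,0,0.3],
])

```text
time: 8.87
tool_pos: [0.6302, -0.2346, 0.2031]
tool_rot: [-3.141, 0.001, -0.189]
contact_force: [-0.1, -0.6, -0.5]
opening: 0.0275
grip_force: 0.0
```

Emit:
carry_out([
  [-1.62,-0.392,0,0,0,0,0.3],
  [-1.62,-0.392,0,0,0,0,0.3],
  [-1.62,-0.392,0,0,0,0,0.3],
  [-1.62,-0.392,0,0,0,0,0.3],
  [-1.62,-0.392,0,0,0,0,0.3],
  [0,0,1.5,0,0,0,0.3],
  [0,0,1.5,0,0,0,0.3],
  [0,0,1.5,0,0,0,0.3],
])

```text
time: 9.53
tool_pos: [0.5545, -0.1999, 0.1586]
tool_rot: [3.141, -0.001, -0.189]
contact_force: [-0.5, -1.9, -0.4]
opening: 0.0278
grip_force: 0.0
```

Emit:
carry_out([
  [0,0,1.0,0,0,0,0.3],
  [0,0,1.0,0,0,0,0.3],
  [0,0,1.0,0,0,0,0.3],
  [0,0,0.7,0,0,0,0.3],
  [0,0,0.65,0,0,0,0.3],
  [0,0,0,0,0,0,0.14],
  [0,0,0,0,0,0,0.14],
  [0,0,0,0,0,0,0.14],
], force=8)

```text
time: 10.2
tool_pos: [0.5549, -0.2001, 0.1157]
tool_rot: [3.141, -0.001, -0.192]
contact_force: [-0.5, -0.8, -1.1]
opening: 0.0147
grip_force: 0.0
```

Emit:
carry_out([
  [0,0,0,0,0,0,0],
  [0,0,0,0,0,0,0],
  [0,0,0,0,0,0,0],
  [0,0,0,0,0,0,0],
  [0,0,0,0,0,0,0],
  [0,0,0,0,0,0,0],
  [0,0,0,0,0,0,0],
  [0,0,0,0,0,0,0],
], force=5)

```text
time: 10.87
tool_pos: [0.5547, -0.2, 0.1153]
tool_rot: [-3.142, -0.0, -0.192]
contact_force: [0.8, 0.5, 2.5]
opening: 0.0084
grip_force: 5.0
```

Emit:
carry_out([
  [0,0,0,0,0,0,0.13],
  [0,0,0,0,0,0,0.13],
  [0.01,0.179,0,0,0,-0.115,0.13],
  [0.01,0.179,0,0,0,-0.115,0.13],
  [0.01,0.179,0,0,0,-0.115,0.13],
  [0.01,0.179,0,0,0,-0.115,0.13],
  [0.01,0.179,0,0,0,-0.115,0.13],
  [0,0,0,0,0,0,0.13],
])

```text
time: 11.53
tool_pos: [0.5552, -0.2089, 0.1149]
tool_rot: [-3.141, 0.0, 0.387]
contact_force: [-0.6, -0.6, 1.0]
opening: 0.0118
grip_force: 0.0
```

Emit:
carry_out([
  [0.01,0.179,0,0,0,-0.115,0.13],
  [0.01,0.179,0,0,0,-0.115,0.13],
  [0.01,0.179,0,0,0,-0.115,0.13],
  [0.01,0.179,0,0,0,-0.115,0.13],
  [0.01,0.179,0,0,0,-0.115,0.13],
  [0,0,0,0,0,0,0.13],
  [0,0,0,0,0,0,0.13],
  [0,0,0,0,0,0,0.13],
])

```text
time: 12.2
tool_pos: [0.5607, -0.2156, 0.1151]
tool_rot: [-3.141, -0.0, 0.953]
contact_force: [0.0, -0.2, 0.1]
opening: 0.0119
grip_force: 0.0
```

Emit:
carry_out([
  [0.01,0.179,0,0,0,-0.115,0.13],
  [0.01,0.179,0,0,0,-0.115,0.13],
  [0.01,0.19,0,0,0,-0.122,0.13],
  [0,0,0,0,0,0,0],
  [0,0,0,0,0,0,0],
  [0,0,0,0,0,0,0],
  [0,0,0,0,0,0,0],
  [0,0,0,0,0,0,0],
], force=10)

```text
time: 12.87
tool_pos: [0.5658, -0.218, 0.1152]
tool_rot: [3.142, -0.0, 1.308]
contact_force: [-0.0, -0.2, -0.1]
opening: 0.0087
grip_force: 10.0
```

Run:
```python
from h import *
s=snap("side",2);t=snap("top",2);print(robot.observe()["tool_pos"],robot.observe()["contact_force"],robot.observe()["opening"])
a=cv2.resize(s["image"][230:330,300:400],None,fx=4,fy=4,interpolation=2);b=cv2.resize(t["image"][185:250,345:410],(400,400),interpolation=2)
cv2.imwrite("pics/c2.png",np.hstack([a,b]))
```

```text
[ 0.56580615 -0.21797197  0.11517635] [ 0.7210817   0.57457803 -1.56272669] 0.008131036835279704
```

View pics/c2.png

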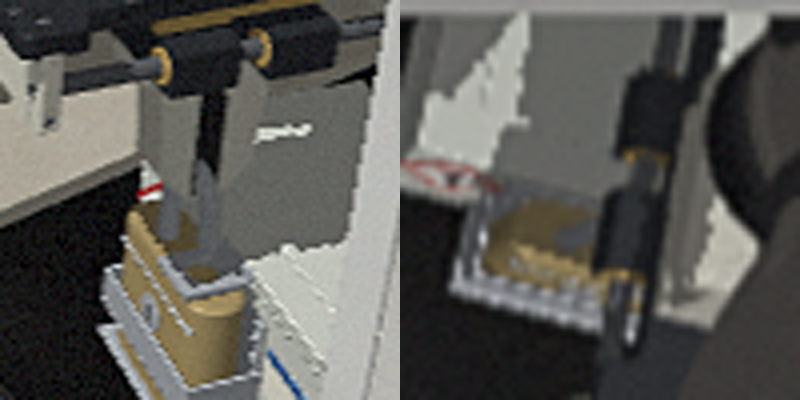

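The free leg stands over the tab near the hole, at side crop (207,255), and the lateral force is about zero. I'll grip harder and press down in measured steps.

Emit:
carry_out([
  [0,0,0,0,0,0,0],
  [0,0,0,0,0,0,0],
  [0,0,0.1,0,0,0,0],
  [0,0,0.1,0,0,0,0],
  [0,0,0.1,0,0,0,0],
  [0,0,0.1,0,0,0,0],
  [0,0,0.1,0,0,0,0],
  [0,0,0,0,0,0,0],
], force=40)

```text
time: 13.63
tool_pos: [0.566, -0.2181, 0.1102]
tool_rot: [3.141, -0.0, 1.31]
contact_force: [1.4, 0.2, 1.2]
opening: 0.0077
grip_force: 40.0
```

Emit:
carry_out([
  [0,0,0.1,0,0,0,0],
  [0,0,0.1,0,0,0,0],
  [0,0,0.1,0,0,0,0],
  [0,0,0.1,0,0,0,0],
  [0,0,0.1,0,0,0,0],
  [0,0,0,0,0,0,0],
  [0,0,0,0,0,0,0],
  [0,0,0,0,0,0,0],
])

```text
time: 14.3
tool_pos: [0.566, -0.2181, 0.1052]
tool_rot: [3.141, -0.0, 1.31]
contact_force: [2.1, 0.4, 2.4]
opening: 0.0079
grip_force: 40.0
```

Emit:
carry_out([
  [0,0,0.1,0,0,0,0],
  [0,0,0.1,0,0,0,0],
  [0,0,0.1,0,0,0,0],
  [0,0,0.1,0,0,0,0],
  [0,0,0.1,0,0,0,0],
  [0,0,0.1,0,0,0,0],
  [0,0,0,0,0,0,0],
  [0,0,0,0,0,0,0],
])

```text
time: 14.97
tool_pos: [0.5662, -0.2181, 0.0993]
tool_rot: [3.141, -0.0, 1.31]
contact_force: [2.5, 0.4, 4.5]
opening: 0.0079
grip_force: 40.0
```

Emit:
carry_out([
  [0,0,0.05,0,0,0,0],
  [0,0,0.05,0,0,0,0],
  [0,0,0,0,0,0,0],
  [0,0,0,0,0,0,0],
  [0,0,0,0,0,0,0],
  [0,0,0,0,0,0,0],
  [0,0,0,0,0,0,0],
  [0,0,0,0,0,0,0],
])

```text
time: 15.63
tool_pos: [0.5662, -0.2181, 0.0985]
tool_rot: [3.141, -0.0, 1.31]
contact_force: [3.3, 0.4, 4.9]
opening: 0.0081
grip_force: 40.0
```

Emit:
carry_out([
  [0,0,0.02,0,0,0,0],
  [0,0,0.02,0,0,0,0],
  [0,0,0.02,0,0,0,0],
  [0,0,0.02,0,0,0,0],
  [0,0,0.02,0,0,0,0],
  [0,0,0,0,0,0,0],
  [0,0,0,0,0,0,0],
  [0,0,0,0,0,0,0],
])

```text
time: 16.3
tool_pos: [0.5662, -0.218, 0.0976]
tool_rot: [3.141, -0.0, 1.31]
contact_force: [2.0, 0.4, 5.0]
opening: 0.0079
grip_force: 40.0
```

Emit:
carry_out([
  [0,0,0.02,0,0,0,0],
  [0,0,0.02,0,0,0,0],
  [0,0,0.02,0,0,0,0],
  [0,0,0.02,0,0,0,0],
  [0,0,0.02,0,0,0,0],
  [0,0,0,0,0,0,0],
  [0,0,0,0,0,0,0],
  [0,0,0,0,0,0,0],
])

```text
time: 16.97
tool_pos: [0.5663, -0.218, 0.0966]
tool_rot: [3.14, -0.0, 1.31]
contact_force: [2.4, 0.9, 6.3]
opening: 0.008
grip_force: 40.0
```

Emit:
carry_out([
  [0,0,0.02,0,0,0,0],
  [0,0,0.02,0,0,0,0],
  [0,0,0.02,0,0,0,0],
  [0,0,0.02,0,0,0,0],
  [0,0,0.02,0,0,0,0],
  [0,0,0,0,0,0,0],
  [0,0,0,0,0,0,0],
  [0,0,0,0,0,0,0],
])

```text
time: 17.63
tool_pos: [0.5663, -0.2181, 0.0958]
tool_rot: [3.14, -0.0, 1.31]
contact_force: [2.7, 0.9, 6.4]
opening: 0.0082
grip_force: 40.0
```

Emit:
carry_out([
  [0,0,0.02,0,0,0,0],
  [0,0,0.02,0,0,0,0],
  [0,0,0.02,0,0,0,0],
  [0,0,0.02,0,0,0,0],
  [0,0,0.02,0,0,0,0],
  [0,0,0,0,0,0,0],
  [0,0,0,0,0,0,0],
  [0,0,0,0,0,0,0],
])

```text
time: 18.3
tool_pos: [0.5664, -0.2182, 0.095]
tool_rot: [3.14, 0.0, 1.31]
contact_force: [1.9, 0.4, 7.8]
opening: 0.008
grip_force: 40.0
```

Emit:
carry_out([
  [0,0,0.02,0,0,0,0],
  [0,0,0.02,0,0,0,0],
  [0,0,0.02,0,0,0,0],
  [0,0,0.02,0,0,0,0],
  [0,0,0.02,0,0,0,0],
  [0,0,0,0,0,0,0],
  [0,0,0,0,0,0,0],
  [0,0,0,0,0,0,0],
])

```text
time: 18.97
tool_pos: [0.5664, -0.2181, 0.094]
tool_rot: [3.14, 0.0, 1.31]
contact_force: [2.3, 1.9, 7.6]
opening: 0.0081
grip_force: 40.0
```

Emit:
carry_out([
  [0,0,0.02,0,0,0,0],
  [0,0,0.02,0,0,0,0],
  [0,0,0.02,0,0,0,0],
  [0,0,0.02,0,0,0,0],
  [0,0,0.02,0,0,0,0],
  [0,0,0,0,0,0,0],
  [0,0,0,0,0,0,0],
  [0,0,0,0,0,0,0],
])

```text
time: 19.63
tool_pos: [0.5665, -0.2182, 0.0931]
tool_rot: [3.14, 0.0, 1.31]
contact_force: [2.6, 1.2, 7.5]
opening: 0.0075
grip_force: 40.0
```

Emit:
carry_out([
  [0,0,0.02,0,0,0,0],
  [0,0,0.02,0,0,0,0],
  [0,0,0.02,0,0,0,0],
  [0,0,0.02,0,0,0,0],
  [0,0,0.02,0,0,0,0],
  [0,0,0,0,0,0,0],
  [0,0,0,0,0,0,0],
  [0,0,0,0,0,0,0],
])

```text
time: 20.3
tool_pos: [0.5665, -0.2181, 0.0921]
tool_rot: [3.14, 0.0, 1.31]
contact_force: [2.6, 1.2, 8.9]
opening: 0.0079
grip_force: 40.0
```

Emit:
carry_out([
  [0,0,0.02,0,0,0,0],
  [0,0,0.02,0,0,0,0],
  [0,0,0.02,0,0,0,0],
  [0,0,0.02,0,0,0,0],
  [0,0,0.02,0,0,0,0],
  [0,0,0,0,0,0,0],
  [0,0,0,0,0,0,0],
  [0,0,0,0,0,0,0],
])

```text
time: 20.97
tool_pos: [0.5666, -0.2181, 0.091]
tool_rot: [3.14, 0.0, 1.31]
contact_force: [1.9, 1.2, 7.1]
opening: 0.008
grip_force: 40.0
```

Emit:
carry_out([
  [0,0,0.02,0,0,0,0],
  [0,0,0.02,0,0,0,0],
  [0,0,0.02,0,0,0,0],
  [0,0,0.02,0,0,0,0],
  [0,0,0.02,0,0,0,0],
  [0,0,0,0,0,0,0],
  [0,0,0,0,0,0,0],
  [0,0,0,0,0,0,0],
])

```text
time: 21.63
tool_pos: [0.5665, -0.2181, 0.09]
tool_rot: [3.14, -0.0, 1.31]
contact_force: [2.0, 0.5, 8.3]
opening: 0.0081
grip_force: 40.0
```

Emit:
carry_out([
  [0,0,0.02,0,0,0,0],
  [0,0,0.02,0,0,0,0],
  [0,0,0.02,0,0,0,0],
  [0,0,0.02,0,0,0,0],
  [0,0,0.02,0,0,0,0],
  [0,0,0,0,0,0,0],
  [0,0,0,0,0,0,0],
  [0,0,0,0,0,0,0],
])

```text
time: 22.3
tool_pos: [0.5665, -0.218, 0.0889]
tool_rot: [3.14, -0.0, 1.31]
contact_force: [3.4, -0.2, 7.2]
opening: 0.0076
grip_force: 40.0
```

Emit:
carry_out([
  [0,0,0.02,0,0,0,0],
  [0,0,0.02,0,0,0,0],
  [0,0,0.02,0,0,0,0],
  [0,0,0.02,0,0,0,0],
  [0,0,0.02,0,0,0,0],
  [0,0,0,0,0,0,0],
  [0,0,0,0,0,0,0],
  [0,0,0,0,0,0,0],
])

```text
time: 22.97
tool_pos: [0.5666, -0.218, 0.0882]
tool_rot: [3.14, -0.0, 1.31]
contact_force: [2.7, 1.7, 9.3]
opening: 0.008
grip_force: 40.0
```

Emit:
carry_out([
  [0,0,0.02,0,0,0,0],
  [0,0,0.02,0,0,0,0],
  [0,0,0.02,0,0,0,0],
  [0,0,0.02,0,0,0,0],
  [0,0,0.02,0,0,0,0],
  [0,0,0,0,0,0,0],
  [0,0,0,0,0,0,0],
  [0,0,0,0,0,0,0],
])

```text
time: 23.63
tool_pos: [0.5667, -0.218, 0.088]
tool_rot: [3.139, 0.0, 1.31]
contact_force: [0.3, 2.1, 13.7]
opening: 0.008
grip_force: 40.0
```

Emit:
carry_out([
  [0,0,0.02,0,0,0,0],
  [0,0,0.02,0,0,0,0],
  [0,0,0.01,0,0,0,0],
  [0,0,0,0,0,0,0],
  [0,0,0,0,0,0,0],
  [0,0,0,0,0,0,0],
  [0,0,0,0,0,0,0],
  [0,0,0,0,0,0,0],
])

```text
time: 24.3
tool_pos: [0.5667, -0.2181, 0.0879]
tool_rot: [3.139, 0.0, 1.31]
contact_force: [0.5, 3.2, 17.3]
opening: 0.0081
grip_force: 40.0
```

Emit:
carry_out([
  [0,0,-0.05,0,0,0,0],
  [0,0,-0.05,0,0,0,0],
  [0,0,-0.05,0,0,0,0],
  [0,0,-0.05,0,0,0,0],
  [0,0,0,0,0,0,0],
  [0,0,0,0,0,0,0],
  [0,0,0,0,0,0,0],
  [0,0,0,0,0,0,0],
])

```text
time: 24.97
tool_pos: [0.5665, -0.218, 0.0883]
tool_rot: [3.14, -0.0, 1.31]
contact_force: [3.2, 1.2, 6.8]
opening: 0.0081
grip_force: 40.0
```

Emit:
carry_out([
  [0,0,-0.05,0,0,0,0],
  [0,0,-0.05,0,0,0,0],
  [0,0,-0.05,0,0,0,0],
  [0,0,-0.05,0,0,0,0],
  [0,0,0,0,0,0,0],
  [0,0,0,0,0,0,0],
  [0,0,0,0,0,0,0],
  [0,0,0,0,0,0,0],
])

```text
time: 25.63
tool_pos: [0.5663, -0.2178, 0.0894]
tool_rot: [3.141, -0.001, 1.31]
contact_force: [4.7, 1.7, 1.1]
opening: 0.008
grip_force: 40.0
```

On backing off, the force fell well below what the spring would give, so it appears caught. I'll release and look.

Emit:
carry_out([
  [0,0,0,0,0,0,0.2],
  [0,0,0,0,0,0,0.25],
  [0,0,0,0,0,0,0.25],
  [0,0,-1.0,0,0,0,0.25],
  [0,0,-2.0,0,0,0,0.25],
  [0,0,-3.0,0,0,0,0.25],
  [0,0,-3.0,0,0,0,0.25],
  [0,0,-3.0,0,0,0,0.25],
])

```text
time: 26.3
tool_pos: [0.5651, -0.2179, 0.2113]
tool_rot: [-3.14, -0.0, 1.31]
contact_force: [0.9, -0.0, -0.3]
opening: 0.0231
grip_force: 0.0
```

Run:
```python
from h import *
s=snap("side",3);t=snap("top",3);W=world(s)
m=(W[...,0]>.53)&(W[...,0]<.59)&(W[...,1]<-.18)&(W[...,1]>-.25)&(W[...,2]>.07)&(W[...,2]<.14)
print("max z",np.sort(W[m][:,2])[-12:].round(3), robot.observe()["tool_pos"])
a=cv2.resize(s["image"][200:350,290:400],None,fx=4,fy=4,interpolation=2)
b=cv2.resize(t["image"],(360,270));cv2.imwrite("pics/c3.png",np.hstack([a,cv2.copyMakeBorder(b[:, :],0,330,0,0,0)]))
```

```text
max z [0.093 0.093 0.093 0.093 0.093 0.093 0.093 0.093 0.093 0.093 0.094 0.094] [ 0.56768517 -0.21922336  0.21595218]
```

View pics/c3.png

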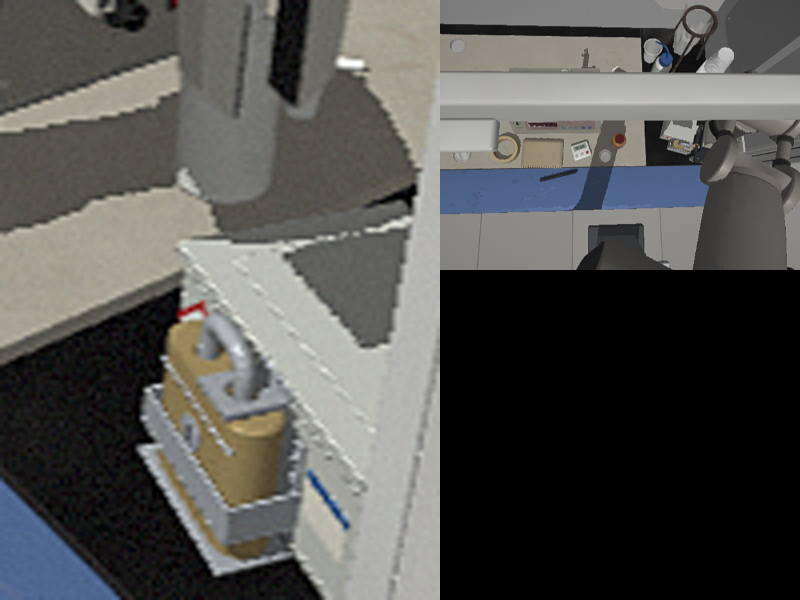

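The shackle stays down by itself at side crop (228,355), with its top at z 0.093. It passes through the tab, the lid is shut and the gripper is clear.

```bash
python3 -c "from cell import robot;print(robot.hand_in())"
```

```text
the job is handed in; nothing more can be done
None
```

The box is locked: the lid is shut, the shackle went down through the tab and caught, staying down when released, and I've handed the job in with the arm clear and the other things untouched.

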